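Set the microscope lamp to its fifth step and switch it on

ROBOT

A 7-joint arm with a two-finger parallel gripper is mounted at the origin on the work surface. World frame = base frame: x ahead of the robot, y to its left, z up, the work surface at z = 0. Lengths are in m, angles in rad, forces in N, time in s.
With the tool pointing down it reaches from about 0.425 to 0.875 m from the base axis. Payload 4.7 kg.
Tool frame: the origin (TCP) lies at the very end of the fingers, on their centre line; the grasp point (between the pads) lies 19 mm behind it; z points along the fingers, y is the direction in which the jaws open and shut (so a half turn about z gives the same grasp; the last joint's range is limited). The gripper opens to 87 mm and grips with 3 to 60 N. Pads are 19 mm wide; open, the fingers measure 117 mm over their backs; the gripper's body (75 mm by 190 mm) begins 51 mm behind the grasp point.
Start: joints at [-1.287, 0.321, -0.07, 1.45, 0.023, 1.371, -0.057], TCP at [0.173, 0.626, 0.223] pointing down, gripper open.
Joint ranges: [-2.86, 2.86], [-0.3, 2.09], [-1.38, 1.24], [0.06, 2.45], [-1.56, 4.7], [0.09, 2.05], [-2.69, 2.69]. Speed limits (rad/s): [2.57, 2.57, 3.14, 3.14, 3.14, 3.14, 3.14].

INTERFACE

Orientations are given as a rotation vector (axis times angle).
In Python, from bench import ctrl gives the robot as it stands. The module is installed in compiled form; this text tells all that it offers.
- The arm moves only by the tool move_arm, never from a script. Its arguments are lists of equal length, an entry for each row: "dp": the shift along the tool's x, y, z in units of 30 mm (1.0 is 30 mm), a list of three; "turn": the turn about the tool's z in units of 5 degrees (1.0 is 5 degrees); "jaw": the opening, from -1 (shut) to 1 (fully open). A call has 1 to 5 rows; each row is the pose to reach, as a shift and turn from the pose commanded when the call began, along the tool's axes at that moment; what a row does not reach only later rows make up. A row lasts 1/10 s, in which the tool goes at most 50 mm and 8.59 degrees, less where a joint would pass 70% of its speed; a pose out of reach is approached as far as the arm can. A call with a gripper value outside its range is refused whole. The fingers move at their own pace and stop on an object; "grip_force" is the grip in N (left out, the last holds). Time passes only in rows, so rows that repeat a pose let the fingers close. It gives the time, the measured TCP pose, the force and the opening at its end, in the units of the state.
- ctrl.get_state(): the state, without advancing time (a new reading comes with each control period).
- ctrl.get_image(name): name is "scene" or "top" or "wrist"; returns the picture (480x640x3 uint8, red, green, blue); there is no depth.
- ctrl.camera_info(name): a dict with "intrinsics" (3x3 intrinsics, pixels), "extrinsics" (4x4, takes a point from world to camera coordinates). Camera axes: x right, y up, looking along -z (the intrinsics and any distortion apply to the point x, -y, -z); pixel columns grow to the right and rows downward; lengths in m; the calibration is good to about 2 mm. The wrist camera is an equidistant fisheye: a pixel r from the principal point sees the ray r / f radians off the axis. A picture is of the moment at which its call begins: read the wrist's pose just before it. camera_info takes no time and is no camera call; for the wrist camera it gives the pose at the moment of the call.
- ctrl.close_job(): hands the job in, once; it reports no verdict.
Trained networks look in the newest picture that a camera, given by its name, has taken for a name from the list of things; names that differ only in an ending like _2 or _b are one class to them, and where a whole thing is asked for, a point or a joint stands for the part that bears it (a point fixed in the world has none). Each returns a list of dicts, best first, with "confidence" (0 to 1); they miss things now and then, are a little off and sometimes report something else, mostly with a low value. They report only what shows in the picture. A call takes as long as a camera call.
- ctrl.look_for(camera, target): "rect" ([centre column, centre row, width, height] in pixels, round what is visible of it).
- ctrl.masks_of(camera, target): "region" (480x640 bool, what is visible of it) and "rect" ([centre column, centre row, width, height] in pixels, round what is visible of it).
The state is a dict: "time": time; "joint_positions": joint angles; "qd": joint speeds; "joint_torque": joint torques, N m; "position": TCP position; "tool_rot": TCP orientation; "ft_force": force on the tool from outside, world axes, zero at the start; "torque": the same for the moment, N m; "grip_width": opening from 0.0 (shut) to 1.0 (fully open).
Only numpy, scipy, OpenCV 4.12 (cv2) and the standard library are available. Lean on these libraries where they do the work, as an engineer would, in place of code of your own. Each camera call takes 0.05 s, during which the arm holds its last target. There are 200 camera calls.

TASK

With a fingertip, push the black selector on the lamp control unit round clockwise, click by click, to setting five, the fifth click after the red off mark, without letting it go past five. Then press the green button fully down with a fingertip and let it come up again. Push gently, do not pinch, lift or shove anything, and leave the red button and the specimens and glassware around the unit alone.

Things in the scene. Friction and masses are not known exactly. Their poses are not given: they have to be found in the camera images.
- lamp_unit: Cream lamp control unit, a loose but heavy (about 2.4 kg) box on rubber feet: 170 mm (its x) by 250 mm (its y), top face 75 mm above the bench. Origin at the centre of its underside, z up, front towards -x. On top: the selector, 55 mm towards +y, and two buttons towards -y. Not to be lifted, tipped or shoved.
- selector (a joint): Selector angle in rad: 0 at the off stop, growing clockwise seen from above. Nine click positions (settings 0 to 8) 0.5236 rad (30 degrees) apart: five is 2.618. Starts in one of settings 0 to 3. At angle q the pointer points at 120 degrees minus q from the unit's +x towards its +y. Leaving a setting takes about 0.13 N m; just past halfway it snaps on into the next, ahead of the finger.
- selector_center (a point): On the selector's vertical turning axis, at the top of its flat black disc (radius 44 mm), 87 mm above the bench. On the disc stand a round hub (radius 16 mm, 26 mm high) and the pointer bar, 12 mm wide, 24 mm high, from the hub out to the disc's rim; the finger pushes the bar's flank (about 4 N).
- selector_tip (a point): Outer end of the pointer bar, 44 mm from the axis, at the bar's top (111 mm above the bench), mid-width. A white stripe runs along the bar. On the unit's top, 55 mm from the axis, a red bar marks off (setting 0) and a white dot each of the other eight settings in turn.
- lamp_on (a joint): Travel of the green button in m: 0 up, 0.006 fully down; it springs back. Fully down takes 4 N.
- lamp_on_top (a point): Centre of the top of the green round button (radius 13 mm), on the unit's top 38 mm towards its +x and 65 mm towards its -y; pressed straight down.
- lamp_off (a joint): Travel of the red button in m, built like the green one. Not to be pressed.
- lamp_off_top (a point): Centre of the top of the red button (radius 13 mm), 76 mm from the green one, nearer the unit's front.
- beaker: Bystander: empty glass beaker, 76 mm across, 95 mm high; origin at the centre of its underside, z up.
- nodule: Bystander: reddish-brown round fossil, 76 mm across, 44 mm high; origin at the centre of its underside.
- fossil_disc: Bystander: flat bone-coloured fossil disc, 110 mm across, 14 mm high; origin at the centre of its underside.
- vertebra: Bystander beside the unit, on its +y side: small vertebra, about 90 by 78 mm, 34 mm high; origin under its round body.
- petri: Bystander beside the unit, on its -y side: round glass dish, 88 mm across, 15 mm high; origin at the centre of its underside.

How it is judged:
By the outcome, as a careful person would: the job done as asked, in the order asked, and still so for the second after the job is handed in, with the robot touching nothing.
It also fails if it takes over 51 s, if anything falls off the work surface, if the arm or the gripper's body presses on something with over 40 N, if the wrist force passes 120 N, or if a joint passes its speed limit or range.

## Working session

There is one attempt and no reset: what is moved stays moved. The work goes in short steps, Python scripts to look and compute and a tool call to move; the robot and the scene stay as the last step left them, time stands still between calls to the robot, and variables do not carry over. Pictures are saved under pics/ and viewed, about 8 in all and at most 12, crops included, and the job is handed in when it is done.

Besides the shell and the picture viewer there is one more tool, called as name(argument=value, ...), one argument or row to a line, values as JSON. move_arm: Moves the arm, as the interface text tells. Its arguments: {"type":"object","properties":{"dp":{"type":"array","items":{"type":"array","items":{"type":"number"}}},"turn":{"type":"array","items":{"type":"number"}},"jaw":{"type":"array","items":{"type":"number"}},"grip_force":{"type":"number"}},"required":["dp","turn","jaw"]}

```bash
mkdir -p pics
python3 - <<'E'
from bench import ctrl
import cv2,numpy as np
s=ctrl.get_state();print(s['time'],s['position'],s['tool_rot'],s['grip_width'])
for n in("top","scene"):
    im=ctrl.get_image(n);cv2.imwrite(f"pics/{n}0.png",im[:,:,::-1])
    c=ctrl.camera_info(n);print(n,np.round(c['intrinsics'],1).tolist(),np.round(c['extrinsics'],4).tolist(),c.keys())
    for t in("lamp_unit","selector","selector_center","selector_tip","lamp_on_top","lamp_off_top"):
        print(t,[(np.round(d['rect'],1).tolist(),round(d['confidence'],2)) for d in ctrl.look_for(n,t)[:2]])
E
```

```text
0.0 [0.17312733 0.62593361 0.22142916] [-4.22383137e-01 -3.11290318e+00  3.03656868e-03] 1.0033075028805463
top [[524.8, 0.0, 320.2], [0.0, 524.8, 241.3], [0.0, 0.0, 1.0]] [[0.029, -0.9994, 0.0187, 0.006], [0.9954, 0.0306, 0.091, -0.5521], [-0.0915, 0.016, 0.9957, -1.0333], [0.0, 0.0, 0.0, 1.0]] dict_keys(['intrinsics', 'extrinsics'])
lamp_unit [([328.1, 287.1, 148.7, 108.9], 0.65)]
selector [([296.1, 290.1, 47.5, 47.3], 0.79), ([218.2, 278.2, 39.7, 41.5], 0.37)]
selector_center [([299.4, 291.6, 48.5, 41.9], 0.87)]
selector_tip [([295.1, 291.2, 47.9, 48.3], 0.61)]
lamp_on_top [([296.0, 290.5, 46.7, 44.8], 0.56)]
lamp_off_top [([363.1, 297.4, 14.6, 15.3], 0.71), ([217.4, 277.6, 43.8, 37.1], 0.57)]
scene [[471.4, 0.0, 318.3], [0.0, 471.4, 242.5], [0.0, 0.0, 1.0]] [[-0.3423, 0.9396, -0.0085, 0.1657], [-0.7187, -0.256, 0.6465, 0.3276], [0.6052, 0.2274, 0.7629, -1.2206], [0.0, 0.0, 0.0, 1.0]] dict_keys(['intrinsics', 'extrinsics'])
lamp_unit [([328.2, 235.0, 139.5, 95.2], 0.95)]
selector [([360.3, 220.0, 49.6, 39.0], 0.71)]
selector_center [([359.2, 220.6, 52.0, 41.7], 0.89)]
selector_tip [([361.4, 222.8, 45.1, 38.8], 0.78), ([313.9, 315.2, 65.9, 55.5], 0.66)]
lamp_on_top [([292.2, 227.2, 13.7, 15.5], 0.43)]
lamp_off_top []
```

Run:
```python
import cv2
im=cv2.imread("pics/top0.png");cv2.imwrite("pics/top0c.png",cv2.resize(im[200:380,190:430],None,fx=3.3,fy=3.3,interpolation=cv2.INTER_CUBIC))
```

```text
(no output)
```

View pics/top0c.png

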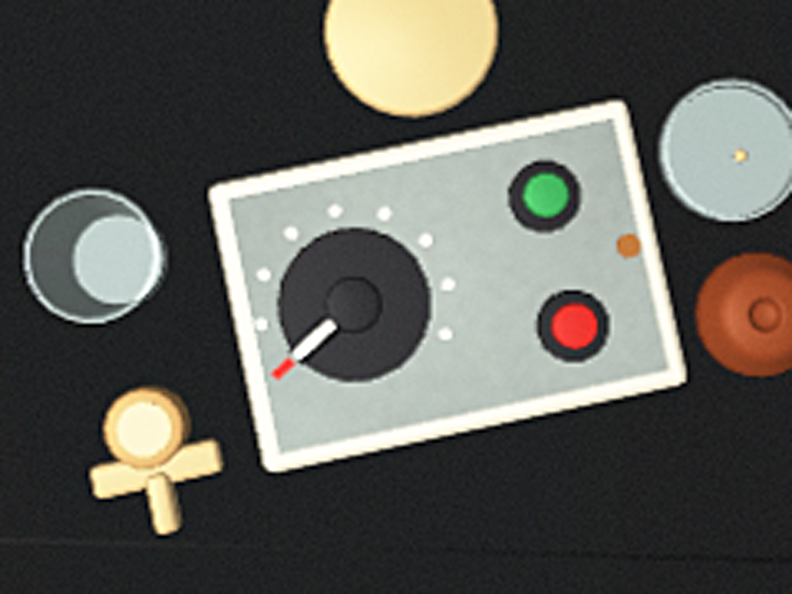

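View pics/scene0.png

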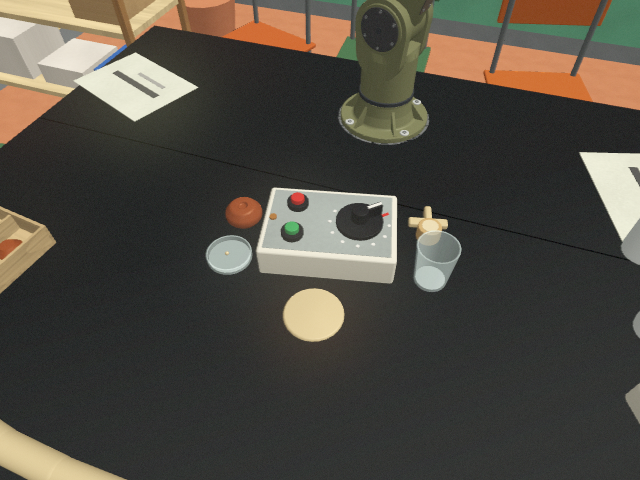

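```bash
cat > h.py <<'E'
from bench import ctrl
import cv2,numpy as np
from scipy.spatial.transform import Rotation as R
from scipy.optimize import least_squares
def proj(n,P):
    c=ctrl.camera_info(n);K=np.array(c['intrinsics']);E=np.array(c['extrinsics'])
    q=np.atleast_2d(P)@E[:3,:3].T+E[:3,3];q=q*[1,-1,-1]
    if n=="wrist":
        r=np.hypot(q[:,0],q[:,1]);s=np.arctan2(r,q[:,2])/np.maximum(r,1e-9)
        return np.c_[K[0,0]*s*q[:,0]+K[0,2],K[1,1]*s*q[:,1]+K[1,2]]
    q=q@K.T;return q[:,:2]/q[:,2:]
# unit-frame points: centre of selector, dots 0..8 , buttons
a=np.radians(120-30*np.arange(9))
dots=np.c_[.055*np.cos(a),.055+.055*np.sin(a),np.full(9,.075)]
def world(x,y,yaw,P):
    P=np.atleast_2d(P);c,s=np.cos(yaw),np.sin(yaw)
    return np.c_[x+c*P[:,0]-s*P[:,1],y+s*P[:,0]+c*P[:,1],P[:,2]]
def fit(n,U,px,x0=(.5,0,.2)):
    f=lambda v:(proj(n,world(*v,U))-px).ravel()
    s=least_squares(f,x0,loss='soft_l1');return s.x,np.abs(s.fun).reshape(-1,2)
E
python3 - <<'E'
from h import *
px=np.array([(283,369),(261,324),(264,274),(291,233),(335,210),(384,213),(426,240),(448,285),(446,334)])/3.3+[190,200]-.35
U=np.r_[dots,[[0,.055,.113]]]; px=np.r_[px,[np.array([355,304])/3.3+[190,200]-.35]]
v,e=fit("top",U,px);print(v,np.degrees(v[2]),e.max(0))
for nm,P in(("sel",[0,.055,.087]),("green",[.038,-.065,.08]),("red",[-.038,-.065,.08]),("tip0",[-.022,.055+.0381,.111])):
    W=world(*v,P);print(nm,W.round(4),proj("top",W).round(1),((proj("top",W)-[190,200])*3.3).round(),proj("scene",W).round(1))
s=ctrl.get_state();Rm=R.from_rotvec(s['tool_rot']).as_matrix();print(Rm.round(3))
E
```

```text
[0.46237167 0.0109214  0.23850772] 13.665485551050587 [0.56495441 0.27151471]
sel [[0.4494 0.0644 0.087 ]] [[297.  291.8]] [[353. 303.]] [[357.2 218.4]]
green [[ 0.5147 -0.0433  0.08  ]] [[354.7 259.1]] [[543. 195.]] [[289.9 231.2]]
red [[ 0.4408 -0.0612  0.08  ]] [[363.2 298.3]] [[572. 324.]] [[295.8 201.9]]
tip0 [[0.419  0.0962 0.111 ]] [[278.7 308. ]] [[293. 357.]] [[379.5 202.2]]
[[-0.964  0.267  0.   ]
 [ 0.267  0.964  0.   ]
 [-0.     0.    -1.   ]]
```

move_arm(
  dp=[
    [-1.1,-1.2,0],
    [-2.2,-2.4,0],
    [-3.3,-3.6,0],
    [-4.42,-4.84,0],
    [-4.42,-4.84,0],
  ],
  turn=[0,0,0,0,0],
  jaw=[0.38,0.38,0.38,0.38,0.38],
  grip_force=30,
)

```text
time: 1.2
position: [0.2676, 0.445, 0.223]
tool_rot: [0.438, 3.108, -0.003]
ft_force: [-0.5, 0.2, 0.6]
grip_width: 0.708
```

move_arm(
  dp=[
    [-1.1,-1.2,0],
    [-2.2,-2.4,0],
    [-3.3,-3.6,0],
    [-4.42,-4.84,0],
    [-4.42,-4.84,0],
  ],
  turn=[0,0,0,0,0],
  jaw=[0.38,0.38,0.38,0.38,0.38],
)

```text
time: 1.7
position: [0.3551, 0.27, 0.2232]
tool_rot: [0.439, 3.109, -0.001]
ft_force: [-0.9, 0.6, 0.7]
grip_width: 0.69
```

move_arm(
  dp=[
    [-1.1,-1.2,0.1],
    [-2.2,-2.4,0.3],
    [-3.3,-3.6,0.5],
    [-4.42,-4.84,0.7],
    [-4.42,-4.84,0.7],
  ],
  turn=[1.5,3,4.5,6.2,6.2],
  jaw=[0.38,0.38,0.38,0.38,0.38],
)

```text
time: 2.2
position: [0.4428, 0.0944, 0.2015]
tool_rot: [1.257, 2.877, -0.002]
ft_force: [0.7, -0.0, -0.3]
grip_width: 0.685
```

```bash
cat > look.py <<'E'
import sys
from h import *
v=(.46237,.01092,.23851)
n=sys.argv[1]
ci=ctrl.camera_info("wrist");s=ctrl.get_state();im=ctrl.get_image("wrist")[:,:,::-1].copy()
cv2.imwrite(f"pics/{n}raw.png",im)
P=np.r_[dots,[[0,.055,.113],[.038,-.065,.083],[-.038,-.065,.083]]]
for p in proj("wrist",world(*v,P)): cv2.drawMarker(im,tuple(int(round(q)) for q in p),(255,0,255),0,9,1)
cv2.imwrite(f"pics/{n}.png",im)
Rm=R.from_rotvec(s['tool_rot']).as_matrix();print(s['time'],s['position'].round(4),np.degrees(np.arctan2(Rm[1,1],Rm[0,1])),s['ft_force'],s['grip_width'],s['joint_positions'].round(2))
C=world(*v,[0,.055,.087])[0];print("C in tool mm",(Rm.T@(C-s['position'])*1000).round(1))
E
python3 look.py w1
```

```text
2.2 [0.4428 0.0944 0.2015] 42.79505779782103 [ 0.70383889 -0.04193258 -0.27836357] 0.6851723854701126 [-0.71 -0.11  0.41  1.96  0.05  1.29  0.43]
C in tool mm [-26.3 -15.6 114.5]
```

View pics/w1.png

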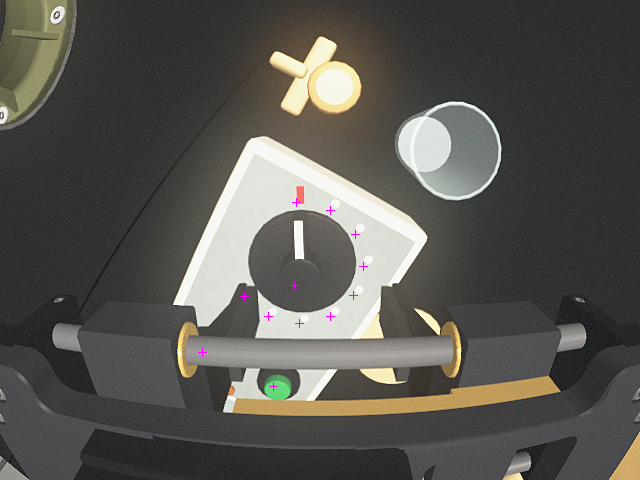

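```bash
python3 look.py w2
python3 - <<'E'
from h import *
s=ctrl.get_state()
im=cv2.imread("pics/w2raw.png");print(cv2.absdiff(im,cv2.imread("pics/w1raw.png")).mean())
# white dots near the expected places
g=im.min(2).astype(np.uint8); v=(.46237,.01092,.23851)
pr=proj("wrist",world(*v,dots)); U=[];px=[]
for k in range(1,9):
    x,y=(pr[k]+[4,-5]).round().astype(int);w=g[y-8:y+9,x-8:x+9].astype(float)
    m=w>np.median(w)+22
    n,l,st,c=cv2.connectedComponentsWithStats(m.astype(np.uint8))
    ok=[(np.hypot(*(c[i]-8)),i) for i in range(1,n) if 15<st[i,4]<120]
    if ok:
        i=min(ok)[1];U.append(dots[k]);px.append(c[i]+[x-8,y-8]);print(k,px[-1].round(1),st[i,4],pr[k].round(1))
x,e=fit("wrist",np.array(U),np.array(px),v);print(x,e.round(1).tolist())
print(world(*x,[[0,.055,.087],[.038,-.065,.08]]))
E
```

```text
2.25 [0.4417 0.098  0.2016] 43.1676022372386 [-0.50433251  0.52602208  0.61109088] 0.6906800869401677 [-0.71 -0.11  0.41  1.96  0.05  1.29  0.43]
C in tool mm [-29.8 -17.5 114.6]
6.487131076388889
1 [332.8 207.8] 58 [328.9 213.2]
2 [357.6 232. ] 55 [353.4 237.2]
3 [365.7 263.7] 47 [361.2 268.5]
4 [356.  293.6] 41 [351.5 297.8]
5 [332.5 314.2] 42 [328.1 318.2]
6 [301.6 321.7] 39 [297.4 325.3]
7 [270.1 314.4] 36 [266.5 317.9]
[0.46252048 0.01627742 0.24501518] [[0.1, 0.3], [0.0, 0.2], [0.2, 0.1], [0.1, 0.2], [0.1, 0.1], [0.0, 0.1], [0.3, 0.1]]
[[ 0.44917907  0.06963477  0.087     ]
 [ 0.51515267 -0.03756357  0.08      ]]
```

```bash
cat >> h.py <<'E'
def meas(v,off=(0,0)):
    pr=proj("wrist",world(*v,dots)); s=ctrl.get_state(); im=ctrl.get_image("wrist")
    g=im.min(2); U=[];px=[]
    for k in range(1,9):
        x,y=(pr[k]+off).round().astype(int);w=g[y-9:y+10,x-9:x+10].astype(float)
        if w.shape!=(19,19): continue
        n,l,st,c=cv2.connectedComponentsWithStats((w>np.median(w)+22).astype(np.uint8))
        ok=[(np.hypot(*(c[i]-9)),i) for i in range(1,n) if 15<st[i,4]<150]
        if ok: U.append(dots[k]);px.append(c[min(ok)[1]]+[x-9,y-9])
    return U,px,s,im
E
cat > m2.py <<'E'
from h import *
v=(.4625,.0150,.245)
ci={}
for i in range(3):
    # fit uses camera_info at call; freeze pose by reading before picture
    info=ctrl.camera_info("wrist"); 
    U,px,s,im=meas(v)
    o=ctrl.camera_info; ctrl_ci=lambda n:info
    import h; 
    class F: camera_info=staticmethod(lambda n:info)
    keep=h.ctrl; h.ctrl=F; x,e=fit("wrist",np.array(U),np.array(px),v); h.ctrl=keep
    print(s['time'],s['position'].round(4),x.round(4),len(U),e.max().round(2),s['qd'].round(3))
E
python3 m2.py
python3 - <<'E'
from h import *
# scene cross-check using masks of colour
im=cv2.imread("pics/scene0.png").astype(int)
b,g,r=im[...,0],im[...,1],im[...,2]
for n,m in(("green",(g>r+40)&(g>b+30)),("red",(r>g+110)&(r>b+110))):
    m=m.astype(np.uint8);m[:180]=0;k,l,st,c=cv2.connectedComponentsWithStats(m)
    print(n,[(c[i].round(1),st[i,4]) for i in range(1,k) if st[i,4]>8])
for v in((.46237,.01092,.2385),(.4625,.0163,.245)): print(proj("scene",world(*v,np.r_[[[.038,-.065,.085],[-.038,-.065,.085]],dots[:1]])).round(1))
E
```

```text
2.3 [0.4409 0.1004 0.2017] [0.4629 0.0135 0.2407] 7 0.37 [-0.027 -0.004 -0.047  0.005 -0.009  0.001  0.002]
2.35 [0.4405 0.1017 0.2017] [0.4629 0.0135 0.2401] 7 0.31 [-0.018 -0.003 -0.025  0.002  0.002 -0.     0.003]
2.4 [0.4403 0.1023 0.2017] [0.4629 0.0135 0.2401] 7 0.36 [-0.012 -0.004 -0.011  0.003  0.004 -0.001  0.002]
green [(array([291.5, 227.7]), np.int32(158))]
red [(array([297.6, 197.3]), np.int32(103)), (array([385.1, 214.2]), np.int32(12))]
[[289.7 229.4]
 [295.7 200. ]
 [382.9 214.1]]
[[292.5 230.4]
 [298.1 200.9]
 [385.6 214.5]]
```

move_arm(
  dp=[
    [0,0,0.9],
    [0,0,1.8],
    [0,0,2.6],
    [0,0,3.2],
    [0,0,3.5],
  ],
  turn=[0,0,0,0,0],
  jaw=[0.38,0.38,0.38,0.38,0.38],
)

```text
time: 2.95
position: [0.4392, 0.1019, 0.0951]
tool_rot: [-1.234, -2.887, 0.002]
ft_force: [1.0, -0.0, 0.2]
grip_width: 0.688
```

```bash
sed -i 's/^v=.*/v=(.4629,.0135,.2401)/' look.py; python3 look.py w3
```

```text
2.95 [0.4392 0.1019 0.0951] 43.7323470591974 [ 1.03658809 -0.02151061  0.18637072] 0.6884461682729814 [-0.71 -0.    0.43  2.09  0.    1.06  0.48]
C in tool mm [-32.6 -16.5   8.1]
```

View pics/w3.png

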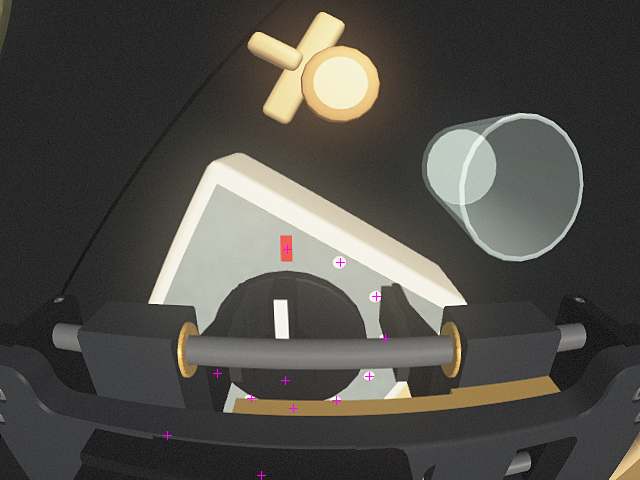

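```bash
cat > rot.py <<'E'
import sys,numpy as np
c=np.array([float(sys.argv[1]),float(sys.argv[2])])
for d in map(float,sys.argv[3:]):
    a=np.radians(d);M=np.array([[np.cos(a),-np.sin(a)],[np.sin(a),np.cos(a)]]);print(d,((c-M@c)/30).round(3),round(d/5,2))
E
python3 rot.py -32.6 -24 2 4 6 8 10 12 15 16 18 20 24 30
```

```text
2.0 [-0.029  0.037] 0.4
4.0 [-0.058  0.074] 0.8
6.0 [-0.09   0.109] 1.2
8.0 [-0.122  0.143] 1.6
10.0 [-0.155  0.177] 2.0
12.0 [-0.19   0.208] 2.4
15.0 [-0.244  0.254] 3.0
16.0 [-0.263  0.269] 3.2
18.0 [-0.3    0.297] 3.6
20.0 [-0.339  0.323] 4.0
24.0 [-0.419  0.373] 4.8
30.0 [-0.546  0.436] 6.0
```

move_arm(
  dp=[
    [0,0.12,0],
    [0,0.24,0],
    [0,0.24,0],
  ],
  turn=[0,0,0],
  jaw=[0.38,0.38,0.38],
)

```text
time: 3.3
position: [0.4456, 0.1057, 0.0972]
tool_rot: [-1.238, -2.886, 0.001]
ft_force: [-3.8, -2.3, 2.2]
grip_width: 0.686
```

move_arm(
  dp=[
    [-0.058,0.074,0.03],
    [-0.122,0.143,0.03],
    [-0.19,0.208,0.03],
    [-0.263,0.269,0.03],
    [-0.263,0.269,0.03],
  ],
  turn=[0.8,1.6,2.4,3.2,3.2],
  jaw=[0.38,0.38,0.38,0.38,0.38],
)

```text
time: 3.8
position: [0.4584, 0.1059, 0.0965]
tool_rot: [1.628, 2.685, 0.004]
ft_force: [0.7, 1.3, -0.7]
grip_width: 0.687
```

```bash
python3 look.py w4
```

```text
3.8 [0.4584 0.1059 0.0965] 27.526629091595705 [ 0.71910644  1.25277722 -0.73219869] 0.6871644654401868 [-0.71  0.04  0.44  2.05 -0.02  1.05  0.22]
C in tool mm [-30.6 -25.7   9.5]
```

View pics/w4.png

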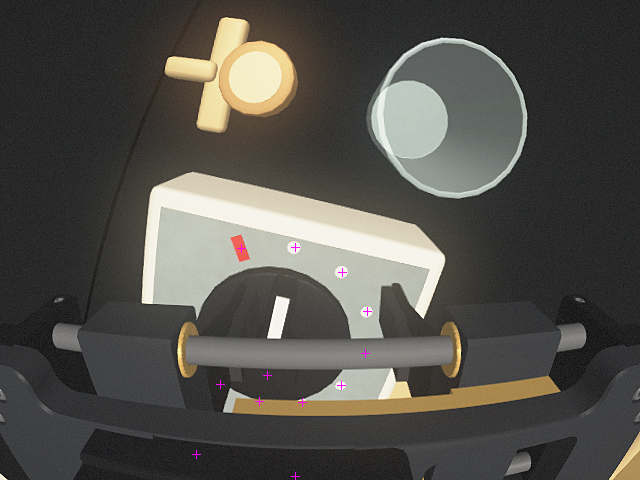

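move_arm(
  dp=[
    [-0.045,0.053,0],
    [-0.093,0.103,0],
    [-0.143,0.151,0],
    [-0.196,0.197,0],
    [-0.251,0.239,0],
  ],
  turn=[0.6,1.2,1.8,2.4,3.0],
  jaw=[0.38,0.38,0.38,0.38,0.38],
)

```text
time: 4.35
position: [0.4661, 0.1018, 0.0959]
tool_rot: [-1.965, -2.45, 0.002]
ft_force: [-4.6, -1.7, 3.0]
grip_width: 0.687
```

move_arm(
  dp=[
    [-0.045,0.053,0],
    [-0.093,0.103,0],
    [-0.143,0.151,0],
    [-0.196,0.197,0],
    [-0.251,0.239,0],
  ],
  turn=[0.6,1.2,1.8,2.4,3.0],
  jaw=[0.38,0.38,0.38,0.38,0.38],
)

```text
time: 4.85
position: [0.4755, 0.0965, 0.0959]
tool_rot: [-2.269, -2.173, -0.001]
ft_force: [-0.7, -0.7, -1.0]
grip_width: 0.69
```

```bash
cat > sel.py <<'E'
# selector angle from the white stripe in the wrist picture
from h import *
v=(.4629,.0135,.2401); im=None
def sel(name):
    s=ctrl.get_state();E=ctrl.camera_info("wrist");im=ctrl.get_image("wrist").astype(int)
    cv2.imwrite(f"pics/{name}raw.png",im[:,:,::-1]);best=[]
    class F: camera_info=staticmethod(lambda n:E)
    import h;k=h.ctrl;h.ctrl=F
    rr=np.linspace(.020,.042,12)
    for q in range(-10,251,1):
        a=np.radians(120-q);P=np.c_[rr*np.cos(a),.055+rr*np.sin(a),np.full(12,.111)]
        p=proj("wrist",world(*v,P)).round().astype(int);ok=(p[:,1]<340)&(p[:,1]>=0)&(p[:,0]>=0)&(p[:,0]<640)
        if ok.sum()<3: continue
        best.append((im[p[ok,1],p[ok,0]].min(1).mean(),q,ok.sum()))
    m=proj("wrist",world(*v,[[0,.055,.087]]))
    h.ctrl=k;b=max(best);near=[x for x in best if x[0]>.85*b[0]];
    Rm=R.from_rotvec(s['tool_rot']).as_matrix();C=world(*v,[0,.055,.087])[0]
    print("q",b,[x[1] for x in near],"t",s['time'],"tool y deg",np.degrees(np.arctan2(Rm[1,1],Rm[0,1])).round(1),"C",(Rm.T@(C-s['position'])*1000).round(1),"F",s['ft_force'].round(1),s['grip_width'])
import sys;sel(sys.argv[1])
E
python3 sel.py w5
```

```text
q (np.float64(243.0909090909091), 43, np.int64(11)) [43, 44, 45, 46, 47, 48, 49, 50, 51] t 4.85 tool y deg -2.5 C [-30.6 -24.4   8.8] F [-0.7 -0.7 -1. ] 0.6899111330961281[ WARN:0@1.060] global loadsave.cpp:1063 imwrite_ Unsupported depth image for selected encoder is fallbacked to CV_8U.
```

```bash
python3 sel.py w6 2>/dev/null; python3 sel.py w7 2>/dev/null; python3 rot.py -30.6 -25 3 6 9 12 15
```

```text
q (np.float64(244.0), 53, np.int64(11)) [45, 46, 47, 48, 49, 50, 51, 52, 53] t 4.9 tool y deg -2.6 C [-30.5 -24.9   9. ] F [ 0.3 -0.4  0.5] 0.6902177465923596
q (np.float64(241.45454545454547), 60, np.int64(11)) [53, 54, 55, 56, 57, 58, 59, 60, 61, 62] t 4.95 tool y deg -2.4 C [-30.6 -25.    9. ] F [-0.5  0.4 -0.4] 0.688362619239132
3.0 [-0.045  0.052] 0.6
6.0 [-0.093  0.102] 1.2
9.0 [-0.143  0.149] 1.8
12.0 [-0.196  0.194] 2.4
15.0 [-0.25   0.236] 3.0
```

move_arm(
  dp=[
    [-0.045,0.052,0],
    [-0.093,0.102,0],
    [-0.143,0.149,0],
    [-0.196,0.194,0],
    [-0.25,0.236,0],
  ],
  turn=[0.6,1.2,1.8,2.4,3.0],
  jaw=[0.38,0.38,0.38,0.38,0.38],
)

```text
time: 5.5
position: [0.4815, 0.0889, 0.0958]
tool_rot: [-2.531, -1.858, 0.002]
ft_force: [-4.3, 0.3, 2.7]
grip_width: 0.687
```

move_arm(
  dp=[
    [-0.045,0.052,0],
    [-0.093,0.102,0],
    [-0.143,0.149,0],
    [-0.196,0.194,0],
    [-0.25,0.236,0],
  ],
  turn=[0.6,1.2,1.8,2.4,3.0],
  jaw=[0.38,0.38,0.38,0.38,0.38],
)

```text
time: 6.0
position: [0.4866, 0.0797, 0.0958]
tool_rot: [-2.753, -1.513, -0.0]
ft_force: [-0.8, 0.7, -0.6]
grip_width: 0.694
```

```bash
for i in 8 9 10; do python3 sel.py w$i 2>/dev/null; done
```

```text
q (np.float64(230.66666666666666), 80, np.int64(12)) [72, 73, 74, 75, 76, 77, 78, 79, 80] t 6.0 tool y deg -32.4 C [-30.5 -24.2   8.8] F [-0.8  0.7 -0.6] 0.6938145436730486
q (np.float64(228.91666666666666), 81, np.int64(12)) [73, 74, 75, 76, 77, 78, 79, 80, 81] t 6.05 tool y deg -32.6 C [-30.4 -24.7   8.8] F [ 0.5 -0.6  0.6] 0.6860717819568367
q (np.float64(229.25), 82, np.int64(12)) [74, 75, 76, 77, 78, 79, 80, 81, 82] t 6.1 tool y deg -32.4 C [-30.4 -24.9   8.9] F [0.3 0.1 0.1] 0.6919117477584849
```

move_arm(
  dp=[
    [-0.045,0.052,0],
    [-0.093,0.102,0],
    [-0.143,0.149,0],
    [-0.196,0.194,0],
    [-0.25,0.236,0],
  ],
  turn=[0.6,1.2,1.8,2.4,3.0],
  jaw=[0.38,0.38,0.38,0.38,0.38],
)

```text
time: 6.65
position: [0.4883, 0.0697, 0.0958]
tool_rot: [-2.926, -1.14, 0.001]
ft_force: [-2.5, 1.5, 1.4]
grip_width: 0.687
```

move_arm(
  dp=[
    [-0.045,0.052,0],
    [-0.093,0.102,0],
    [-0.143,0.149,0],
    [-0.196,0.194,0],
    [-0.25,0.236,0],
  ],
  turn=[0.6,1.2,1.8,2.4,3.0],
  jaw=[0.38,0.38,0.38,0.38,0.38],
)

```text
time: 7.15
position: [0.488, 0.0594, 0.0958]
tool_rot: [-3.05, -0.749, -0.001]
ft_force: [-0.4, -0.1, 1.0]
grip_width: 0.691
```

```bash
for i in 11 12 13 14; do python3 sel.py w$i 2>/dev/null; done
```

```text
q (np.float64(229.25), 110, np.int64(12)) [102, 103, 104, 105, 106, 107, 108, 109, 110] t 7.15 tool y deg -62.4 C [-30.3 -24.4   8.8] F [-0.4 -0.1  1. ] 0.69077152796955
q (np.float64(229.75), 103, np.int64(12)) [103, 104, 105, 106, 107, 108, 109, 110, 111] t 7.2 tool y deg -62.6 C [-30.3 -24.8   8.8] F [ 0.5  0.2 -0. ] 0.6879139173294686
q (np.float64(231.08333333333334), 112, np.int64(12)) [104, 105, 106, 107, 108, 109, 110, 111, 112] t 7.25 tool y deg -62.4 C [-30.3 -25.    8.8] F [-0.4 -0.4 -0.8] 0.6892232701414579
q (np.float64(228.5), 113, np.int64(12)) [105, 106, 107, 108, 109, 110, 111, 112, 113] t 7.3 tool y deg -62.3 C [-30.3 -24.9   8.8] F [ 0.6 -0.1 -0.5] 0.6937186835114962
```

move_arm(
  dp=[
    [-0.045,0.052,0],
    [-0.093,0.102,0],
    [-0.143,0.149,0],
    [-0.196,0.194,0],
    [-0.25,0.236,0],
  ],
  turn=[0.6,1.2,1.8,2.4,3.0],
  jaw=[0.38,0.38,0.38,0.38,0.38],
)

```text
time: 7.85
position: [0.4844, 0.0498, 0.0957]
tool_rot: [-3.122, -0.343, 0.0]
ft_force: [-1.0, 2.7, 0.7]
grip_width: 0.687
```

move_arm(
  dp=[
    [-0.045,0.052,0],
    [-0.093,0.102,0],
    [-0.143,0.149,0],
    [-0.196,0.194,0],
    [-0.25,0.236,0],
  ],
  turn=[0.6,1.2,1.8,2.4,3.0],
  jaw=[0.38,0.38,0.38,0.38,0.38],
)

```text
time: 8.35
position: [0.479, 0.0411, 0.0957]
tool_rot: [-3.14, 0.067, -0.001]
ft_force: [-0.0, 1.1, -0.3]
grip_width: 0.695
```

```bash
for i in 15 16 17 18 19 20 21 22; do python3 sel.py w$i 2>/dev/null; done
```

```text
q (np.float64(232.83333333333334), 139, np.int64(12)) [132, 133, 134, 135, 136, 137, 138, 139, 140] t 8.35 tool y deg -92.4 C [-30.2 -24.5   8.7] F [-0.   1.1 -0.3] 0.6946077192911576
q (np.float64(236.0), 141, np.int64(12)) [133, 134, 135, 136, 137, 138, 139, 140, 141, 142] t 8.4 tool y deg -92.6 C [-30.2 -25.    8.7] F [-0.6 -0.5  0.3] 0.6923326738379744
q (np.float64(233.5), 141, np.int64(12)) [134, 135, 136, 137, 138, 139, 140, 141, 142] t 8.45 tool y deg -92.4 C [-30.1 -25.1   8.7] F [-0.8  0.8  0.1] 0.6929717348671621
q (np.float64(232.91666666666666), 140, np.int64(12)) [134, 135, 136, 137, 138, 139, 140, 141, 142, 143] t 8.5 tool y deg -92.3 C [-30.2 -25.1   8.7] F [0.8 0.  0.2] 0.696570479294861
q (np.float64(232.33333333333334), 140, np.int64(12)) [136, 137, 138, 139, 140, 141, 142, 143, 144, 145] t 8.55 tool y deg -92.3 C [-30.2 -25.1   8.7] F [ 0.6  0.1 -0.1] 0.691280028721652
q (np.float64(224.66666666666666), 147, np.int64(12)) [145, 146, 147, 148, 149, 150, 151, 152, 153, 154] t 8.6 tool y deg -92.3 C [-30.2 -25.1   8.7] F [ 0.2  0.2 -0.2] 0.6874495621993956
q (np.float64(226.33333333333334), 147, np.int64(12)) [146, 147, 148, 149, 150, 151, 152, 153, 154, 155] t 8.65 tool y deg -92.4 C [-30.3 -25.2   8.7] F [0.4 0.4 0.4] 0.6895478049548487
q (np.float64(226.16666666666666), 147, np.int64(12)) [146, 147, 148, 149, 150, 151, 152, 153, 154, 155] t 8.7 tool y deg -92.4 C [-30.2 -25.1   8.7] F [ 0.2 -0.3 -0. ] 0.6888171192879945
```

move_arm(
  dp=[
    [0,0,-0.3],
    [0,0,-1.0],
    [0,0,-1.8],
    [0,0,-2.6],
    [0,0,-2.6],
  ],
  turn=[0,0,0,0,0],
  jaw=[0.38,0.38,0.38,0.38,0.38],
)

```text
time: 9.25
position: [0.4814, 0.0408, 0.1775]
tool_rot: [-3.138, 0.067, -0.01]
ft_force: [0.3, -0.1, -1.0]
grip_width: 0.69
```

move_arm(
  dp=[
    [0.4,1.1,0],
    [0.7,2.2,0],
    [1.1,3.3,0],
    [1.4,4.29,0],
    [1.4,4.29,0],
  ],
  turn=[0,0,0,0,0],
  jaw=[1,1,1,1,1],
)

```text
time: 9.75
position: [0.5153, -0.0954, 0.1736]
tool_rot: [3.138, -0.079, 0.001]
ft_force: [-1.2, -0.0, -0.3]
grip_width: 0.985
```

move_arm(
  dp=[
    [0,0,0],
    [0,0,0],
    [0,0,0],
  ],
  turn=[0,0,0],
  jaw=[1,1,1],
)

```text
time: 10.05
position: [0.5152, -0.0884, 0.1734]
tool_rot: [-3.14, 0.064, 0.001]
ft_force: [-0.1, -0.1, -0.1]
grip_width: 0.998
```

```bash
python3 look.py w30
python3 - <<'E'
from h import *
im=ctrl.get_image("top")[:,:,::-1].copy();s=ctrl.get_state();v=(.4629,.0135,.2401)
Rm=R.from_rotvec(s['tool_rot']).as_matrix()
print("green in tool mm",(Rm.T@(world(*v,[.038,-.065,.085])[0]-s['position'])*1000).round(1))
a=cv2.resize(im[200:380,190:430],None,fx=2.5,fy=2.5);b=cv2.imread("pics/w30.png")[130:480,80:560]
cv2.imwrite("pics/c30.png",np.vstack([cv2.resize(a,(400,300)),cv2.resize(b,(400,292))]))
cv2.imwrite("pics/top30.png",im)
E
```

```text
10.05 [ 0.5152 -0.0884  0.1734] -92.32326120247701 [-0.08905203 -0.09977409 -0.11167699] 0.998067315178147 [-0.58  0.09  0.74  1.85 -0.06  1.23 -1.43]
C in tool mm [ -71.5 -152.5   86.6]
green in tool mm [ -2.  -48.1  88.6]
```

View pics/c30.png

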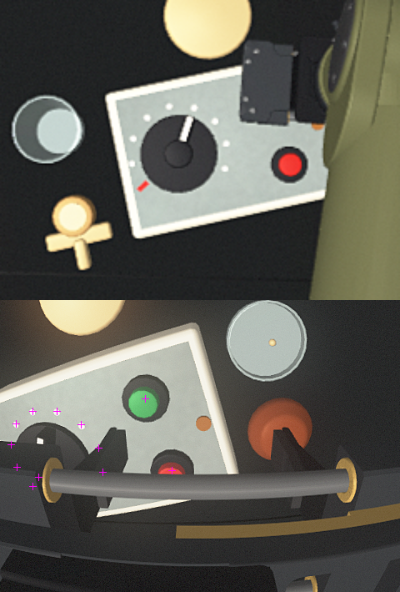

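move_arm(
  dp=[
    [-0.06,0.06,0.7],
    [-0.06,0.06,1.4],
    [-0.06,0.06,2.1],
    [-0.06,0.06,2.5],
    [-0.06,0.06,2.5],
  ],
  turn=[0,0,0,0,0],
  jaw=[1,1,1,1,1],
)

```text
time: 10.65
position: [0.5124, -0.0909, 0.0974]
tool_rot: [-3.141, 0.066, 0.004]
ft_force: [-0.3, -0.6, 0.8]
grip_width: 1.003
```

```bash
python3 look.py w31
python3 - <<'E'
from h import *
s=ctrl.get_state();v=(.4629,.0135,.2401);Rm=R.from_rotvec(s['tool_rot']).as_matrix()
print("green in tool mm",(Rm.T@(world(*v,[.038,-.065,.085])[0]-s['position'])*1000).round(1))
E
```

```text
10.65 [ 0.5124 -0.0909  0.0974] -92.41937937324695 [-0.34900613 -0.62373945  0.82039388] 1.0034196798842165 [-0.55  0.18  0.74  1.94 -0.14  1.08 -1.37]
C in tool mm [ -69.2 -155.1   10.6]
green in tool mm [ -0.1 -50.7  13.5]
```

View pics/w31.png

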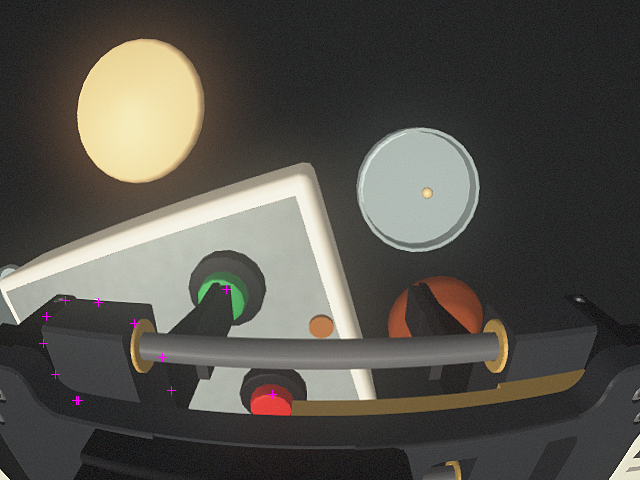

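move_arm(
  dp=[
    [0,0,0.08],
    [0,0,0.16],
    [0,0,0.24],
    [0,0,0.32],
    [0,0,0.32],
  ],
  turn=[0,0,0,0,0],
  jaw=[1,1,1,1,1],
)

```text
time: 11.2
position: [0.5145, -0.0916, 0.0911]
tool_rot: [-3.139, 0.068, -0.003]
ft_force: [-3.6, 0.2, 12.4]
grip_width: 1.001
```

```bash
python3 look.py w32
python3 - <<'E'
from h import *
sc=ctrl.get_image("scene")[:,:,::-1]
f=lambda n:cv2.resize(cv2.imread(n)[230:430,160:360],(380,380))
s=lambda i:cv2.resize(i[190:260,255:345],(280,218),interpolation=cv2.INTER_CUBIC)
cv2.imwrite("pics/c32.png",np.vstack([np.hstack([f("pics/w31raw.png"),f("pics/w32raw.png")]),np.hstack([s(cv2.imread("pics/scene0.png")),s(sc),np.zeros((218,200,3),np.uint8)])]))
E
```

```text
11.2 [ 0.5145 -0.0916  0.0911] -92.46678604869516 [-3.56645406  0.24729352 12.40617129] 1.0013753990023941 [-0.55  0.19  0.74  1.95 -0.15  1.06 -1.36]
C in tool mm [ -71.5 -155.6    4.2]
```

View pics/c32.png

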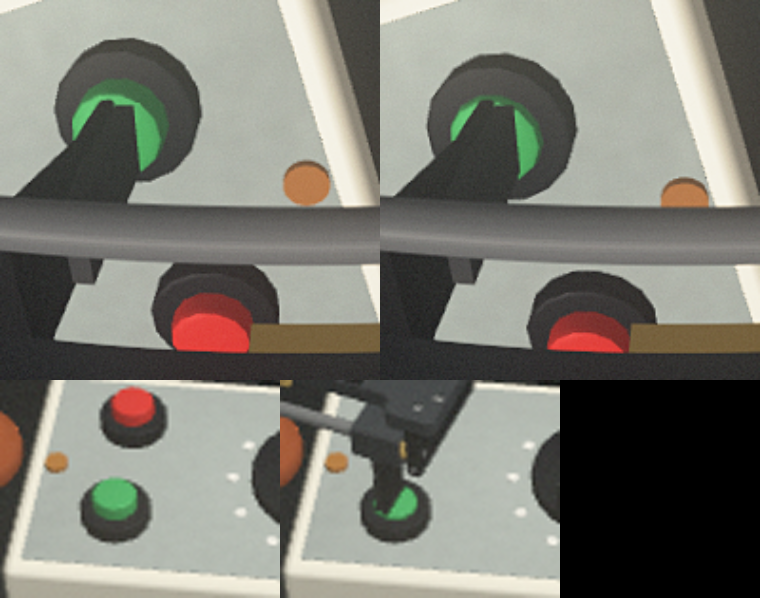

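move_arm(
  dp=[
    [0,0,0],
    [0,0,0],
    [0,0,-0.15],
    [0,0,-0.4],
    [0,0,-1.0],
  ],
  turn=[0,0,0,0,0],
  jaw=[1,1,1,1,1],
)

```text
time: 11.8
position: [0.5119, -0.0915, 0.1182]
tool_rot: [3.14, -0.067, -0.006]
ft_force: [-0.7, -0.3, 0.1]
grip_width: 0.997
```

move_arm(
  dp=[
    [0,0,-1.0],
    [0,0,-2.0],
    [0,0,-3.0],
    [0,0,-3.0],
    [0,0,-3.0],
  ],
  turn=[0,0,0,0,0],
  jaw=[1,1,1,1,1],
)

```text
time: 12.3
position: [0.5135, -0.0916, 0.2093]
tool_rot: [-3.14, 0.067, -0.001]
ft_force: [0.0, -0.5, -0.2]
grip_width: 1.004
```

```bash
python3 look.py w33
python3 - <<'E'
from h import *
sc=ctrl.get_image("scene")[:,:,::-1];tp=ctrl.get_image("top")[:,:,::-1]
s=lambda i,a,b,c,d,w,h:cv2.resize(i[a:b,c:d],(w,h),interpolation=cv2.INTER_CUBIC)
cv2.imwrite("pics/c33.png",np.hstack([s(sc,180,300,200,470,450,200),s(tp,200,350,190,430,320,200)]))
E
```

```text
12.3 [ 0.5135 -0.0916  0.2093] -92.44977664181098 [ 0.03890509 -0.46851332 -0.20340735] 1.004113262672138 [-0.59  0.05  0.75  1.81 -0.04  1.3  -1.45]
C in tool mm [ -70.4 -155.6  122.3]
```

View pics/c33.png

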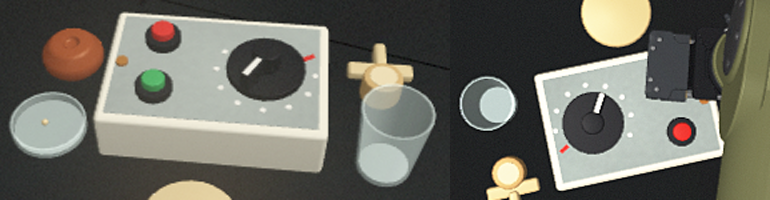

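Run:
```python
from h import *
v=(.4629,.0135,.2401);rr=np.linspace(.020,.042,12)
for n in("top","scene"):
    im=ctrl.get_image(n).astype(int);b=[]
    for q in range(0,250,2):
        a=np.radians(120-q);p=proj(n,world(*v,np.c_[rr*np.cos(a),.055+rr*np.sin(a),np.full(12,.111)])).round().astype(int)
        b.append((im[p[:,1],p[:,0]].min(1).mean().round(),q))
    print(n,sorted(b)[::-1][:6])
```

```text
top [(np.float64(255.0), 152), (np.float64(253.0), 154), (np.float64(252.0), 156), (np.float64(243.0), 158), (np.float64(242.0), 150), (np.float64(187.0), 148)]
scene [(np.float64(224.0), 148), (np.float64(224.0), 146), (np.float64(218.0), 150), (np.float64(208.0), 152), (np.float64(191.0), 144), (np.float64(174.0), 154)]
```

Both cameras put the selector at about 150°, which is setting five.

```bash
python3 -c "
from bench import ctrl
print(ctrl.close_job())"
```

```text
the job is handed in; nothing more can be done
None
```

I pushed the selector from off (setting 0) clockwise to five, one click at a time. I used one finger on the bar's flank, with the jaws held open so nothing was pinched. Then I pressed the green button down with one fingertip and let it come up, and handed the job in at about 12.5 s of the 51 s allowed.

**Selector:** in the final check the top camera read about 153° and the scene camera about 148°, against 150° for five. The wrist camera read about 150° after the last click. These differ by a few degrees, well under half a click.

**Green button:** the finger stopped on it at 12.4 N with the tip at z = 0.091 m, about 6 mm below first contact. That is more than the 4 N needed, so I take it as fully down. The close-up picture showed it sunk, though a thin edge of its side still showed. The last picture shows it up again.

**Surroundings:** in the last pictures the unit, the red button and the objects around it looked undisturbed. The arm was clear of everything, with the force reading near zero. The largest force I read was the 12.4 N on the green button.

**Disagreement on the way:** my first wrist-camera fit was about 5 mm off the top camera's because the arm was still settling. Refitted at rest, the two agreed to about 3 mm, and I used the wrist fit.

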